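# Slide a microplate under the shaker's hold-down spring

### The arm

A 6-joint arm with a two-finger parallel gripper is mounted at the origin on the work surface. World frame = base frame: x ahead of the robot, y to its left, z up, the work surface at z = 0. Lengths are in m, angles in rad, forces in N, time in s.
With the tool pointing down it reaches from about 0.35 to 0.775 m from the base axis. Payload 7.3 kg.
Tool frame: the origin (TCP) lies at the very end of the fingers, on their centre line; the grasp point (between the pads) lies 19 mm behind it; x points along the fingers, y is the direction in which the jaws open and shut, and the axes are right-handed (so a half turn about x gives the same grasp; the last joint's range is limited). The gripper opens to 92 mm and grips with 3 to 60 N. Pads are 19 mm wide; open, the fingers measure 130 mm over their backs; the gripper's body (75 mm by 190 mm) begins 47 mm behind the grasp point.
Start: joints at [-1.334, 0.342, 1.524, -0, 1.275, -0.146], TCP at [0.196, -0.487, 0.227] pointing down, gripper open.
Joint ranges: [-2.53, 2.53], [-0.77, 2.02], [0.04, 2.7], [-1, 4.14], [0.28, 2.66], [-3.11, 3.11]. Speed limits (rad/s): [2.57, 2.57, 3.14, 3.14, 3.14, 3.14].

### API

Orientations are given as a unit quaternion [x, y, z, w].
In Python, from bench import arm gives the robot as it stands.
- The arm moves only by the tool send_rows, never from a script. Its argument "targets" is a list of rows, each an object of numbers: "tx", "ty", "tz": the shift along the tool's x, y, z in cm; "rx", "ry", "rz": the turn, a rotation vector about the tool's x, y, z in degrees; "grip": the opening, from 0 (shut) to 1 (fully open). In form: [{"tx": .., "ty": .., "tz": .., "rx": .., "ry": .., "rz": .., "grip": ..}, ...]. A call has exactly 10 rows; each row is the pose to reach, as a shift and turn from the pose commanded when the call began, along the tool's axes at that moment; what a row does not reach only later rows make up. A row lasts 1/8 s, in which the tool goes at most 62.5 mm and 10.7 degrees, less where a joint would pass 70% of its speed; a pose out of reach is approached as far as the arm can. A call with a gripper value outside its range is refused whole. The fingers move at their own pace and stop on an object; "force" is the grip in N (left out, the last holds). Time passes only in rows, so rows that repeat a pose let the fingers close, or fill a call up. It gives the time, the measured TCP pose, the force and the opening at its end, in the units of the state.
- arm.read_state(): the state, without advancing time (a new reading comes with each control period).
- arm.snapshot(name): name is "side" or "top" or "wrist"; returns the picture (480x640x3 uint8, blue, green, red); there is no depth.
- arm.camera_params(name): a dict with "fx", "fy", "cx", "cy" (pixels), "D" ([k1, k2, p1, p2, k3] as OpenCV has them; the pictures are not rectified), "eye" and "attitude" of the camera in the world. Camera axes: x right, y down, z forward; pixel columns grow to the right and rows downward; lengths in m; the calibration is good to about 2 mm. A picture is of the moment at which its call begins: read the wrist's pose just before it. camera_params takes no time and is no camera call; for the wrist camera it gives the pose at the moment of the call.
- arm.sign_off(): hands the job in, once; it reports no verdict.
The state is a dict: "time_s": time; "joint_pos": joint angles; "qvel": joint speeds; "effort": joint torques, N m; "tool_pos": TCP position; "eef_rot": TCP orientation; "wrist_force": force on the tool from outside, world axes, zero at the start; "ft_torque": the same for the moment, N m; "gripper_width": finger opening in m.
Only numpy, scipy, OpenCV 4.12 (cv2) and the standard library are available. Lean on these libraries where they do the work, as an engineer would, in place of code of your own. Each camera call takes 0.05 s, during which the arm holds its last target. There are 200 camera calls.

### The job

The lidded microplate lies on the sprung heater plate of the shaker, short of the hold-down leaf spring. With the fingertips press it down hard on its lid and, keeping it pressed down, slide it along between the side guides so that its leading end passes under the leaf spring and the plate is fully home against the end stop; then let go, so that the spring holds it down. Do not pick the plate up or tip it, and leave the other things on the bench alone.

Things in the scene. Friction and masses are not known exactly. Their poses are not given: they have to be found in the camera images.
- shaker: microplate shaker, white housing 300 x 170 x 58 mm, fixed on the bench (place and yaw vary). Origin on the bench, under the middle of its width; +x is the direction in which the plate must slide (from the control panel towards the spring post), +y to the left of that, z up. Sizes here called S are in mm in this frame. Side guides: inner faces at y = -44.8 and 44.8, x = -82 to 102, top at z = 90
- platen (a joint): sinking of the sprung heater plate (dark, 179 x 84 mm, S: x = -85 to 94, top at z = 84 when up, slippery, friction about 0.15). In m: 0 = up, 0.007 = fully down. It stays level; a push of about 3 N starts it and about 10 N puts it fully down (1 N per mm). Nothing gives way after that
- leaf_lip (a point): middle of the free end of the spring-steel hold-down leaf (40 mm wide): upper edge of its turned-up lip, which faces the oncoming plate; S at rest: x = 58, z = 99. The lip slopes down at 30 degrees to point leaf_knee. Its under edge is about 4 mm below the top of the unpressed plate, which therefore butts against the lip; a plate pressed fully down slides in under it
- leaf_knee (a point): middle of the leaf's lowest line, its underside; S at rest: x = 67, z = 93, that is 8 mm below the top of the unpressed plate and 1 mm below that of a plate pressed fully down, which therefore lifts the leaf. Pushing in against the lip takes 2 to 5 N, so press with 13 to 20 N: a lighter fingertip slips on the lid. The leaf's root is on a post behind the stop, S: x = 110 to 128, top of its screws z = 116, the tallest part
- leaf (a joint): lift of the hold-down leaf, rad: 0 = at rest, 0.02 to 0.08 with the plate under it (1 mm of lift at the knee per 0.02 rad)
- plate_top (a point): centre of the lid's top on the microplate to be loaded (white, 96 wells, clear flat lid fixed on, matt: friction with fingertips about 0.9; 128 mm along its x axis, the slide direction, 85.5 wide, 17 high with lid, about 85 g). It is loose on the heater plate with 2 mm play at each side and starts 42 to 65 mm short of home. Home: against the end stop, this point at S: x = 30. Unpressed it is at S: z = 101
- stop (a point): middle of the end stop's face, at the height of the heater plate's unpressed top (S: x = 94, z = 84; the stop's top is at z = 88); the plate's leading end must come to rest against it
- spare_plate: bystander: an unlidded microplate lying on the bench, 128 x 85.5 x 14.4 mm, origin at the middle of its underside
- amber_bottle: bystander: amber bottle with a white cap, 56 mm diameter, 105 mm high, origin at the middle of its underside
- reservoir: bystander: white open trough, 125 x 45 x 28 mm, origin at the middle of its underside
- tube_rack: bystander: rack with capped tubes, 110 x 60 mm, 53 mm high, origin at the middle of its underside
- pipette: bystander: hand pipette lying on the bench at the shaker's right, about 245 mm long, 30 mm high, origin under the join of its body and its shaft
- jar: bystander: small white jar with a blue cap, 48 mm diameter, 52 mm high, origin at the middle of its underside
- plate: the same microplate; origin at the middle of its underside
There are look-alikes about, which are no part of the job. What is shaped like the plate but green or pink is not meant.

How it is judged:
On the way:
1. the fingers press the plate down on the sprung heater plate before its leading end is under the leaf (value of joint platen above 0.003 m and contact force between the fingers and plate above 4 N and x of plate_top in the frame of shaker below 0.003 m), for 0.1 s.
At the end, for the whole second after the job is handed in: The plate rests level (within 0.05 rad) between the guides with its leading end within 3.5 mm of the end stop, under the leaf spring, which with nobody touching it keeps the heater plate pressed at least 2.5 mm down (x of plate_top in the frame of shaker between 0.0265 and 0.0335 m and y of plate_top in the frame of shaker between -0.004 and 0.004 m and value of joint platen above 0.0025 m and value of joint leaf above 0.01 rad and angle between plate_top's own z axis and vertical below 0.05 rad and linear speed of plate below 0.01 m/s).
It fails at once if the plate is lifted more than 6 mm off the heater plate's free height, or tipped by more than 0.12 rad (z of plate_top in the frame of shaker above 0.107 m or angle between plate_top's own z axis and vertical above 0.12 rad).
It fails at once if another thing on the bench is moved by more than 20 mm (distance of any of spare_plate, amber_bottle, reservoir, tube_rack, pipette, jar from where it was at the start of the episode above 0.02 m).
It also fails if it takes over 32 s, if anything falls off the work surface, if the arm or the gripper's body presses on something with over 40 N, if the wrist force passes 120 N, or if a joint passes its speed limit or range.

## Working session

There is one attempt and no reset: what is moved stays moved. The work goes in short steps, Python scripts to look and compute and a tool call to move; the robot and the scene stay as the last step left them, time stands still between calls to the robot, and variables do not carry over. Pictures are saved under pics/ and viewed, about 8 in all and at most 12, crops included, and the job is handed in when it is done.

Besides the shell and the picture viewer there is one more tool, called after "Call:" in YAML: its name, and indented under it one key for each argument. send_rows: Moves the arm, as the interface text tells. Its arguments: {"type":"object","properties":{"targets":{"type":"array","items":{"type":"object","properties":{"tx":{"type":"number"},"ty":{"type":"number"},"tz":{"type":"number"},"rx":{"type":"number"},"ry":{"type":"number"},"rz":{"type":"number"},"grip":{"type":"number"}}}},"force":{"type":"number"}},"required":["targets"]}

```bash
ls; mkdir -p pics; python3 - <<'E'
from bench import arm
import cv2
print(arm.read_state())
for n in("top","side"):
    print(n,arm.camera_params(n)); cv2.imwrite(f"pics/{n}0.png",arm.snapshot(n))
E
```

```text
pics
{'time_s': 0.0, 'joint_pos': array([-1.33402158e+00,  3.42730630e-01,  1.52502258e+00, -1.59623323e-05,
        1.27541407e+00, -1.45986932e-01]), 'qvel': array([ 0.00029691, -0.00144446, -0.00055721, -0.00104582, -0.00086668,
        0.00111934]), 'effort': array([-1.22250778e-03, -4.31246281e+01, -2.44219655e+01,  7.16268551e-02,
        5.59550640e-02, -1.17703407e-04]), 'tool_pos': array([ 0.19600285, -0.48659179,  0.22603893]), 'eef_rot': array([-0.69416561, -0.13505958,  0.69422692, -0.13394779]), 'wrist_force': array([ 0.13993065, -0.17712177,  0.03523822]), 'ft_torque': array([ 0.06359141,  0.0418012 , -0.00030879]), 'gripper_width': 0.09207838645506161}
top {'fx': 556.3669460882289, 'fy': 556.3669460882289, 'cx': 323.0485996905178, 'cy': 245.83795192037638, 'D': array([-0.09505773,  0.        ,  0.        ,  0.        ,  0.        ]), 'eye': array([0.345172 , 0.0604893, 1.2591976]), 'attitude': array([ 0.71291776, -0.69723589,  0.06207875, -0.0419119 ])}
side {'fx': 608.6070818949615, 'fy': 608.6070818949615, 'cx': 314.2952946716291, 'cy': 236.1576150053544, 'D': array([-0.15257273,  0.        ,  0.        ,  0.        ,  0.        ]), 'eye': array([3.67174725e-04, 7.57860306e-01, 7.85233493e-01]), 'attitude': array([-0.28044151,  0.85530777, -0.41787522,  0.12321317])}
```

View pics/top0.png

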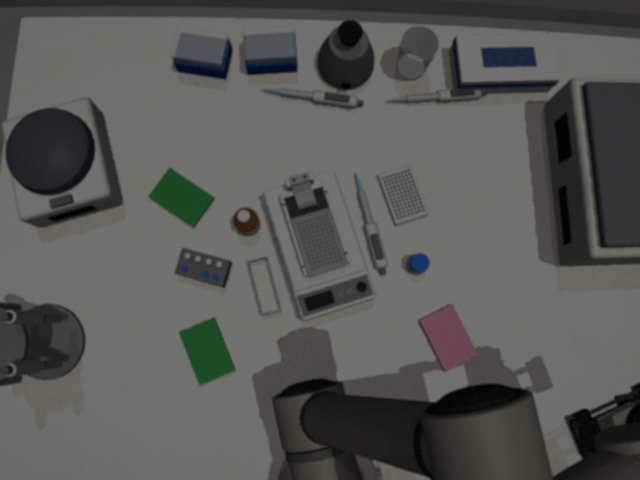

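View pics/side0.png

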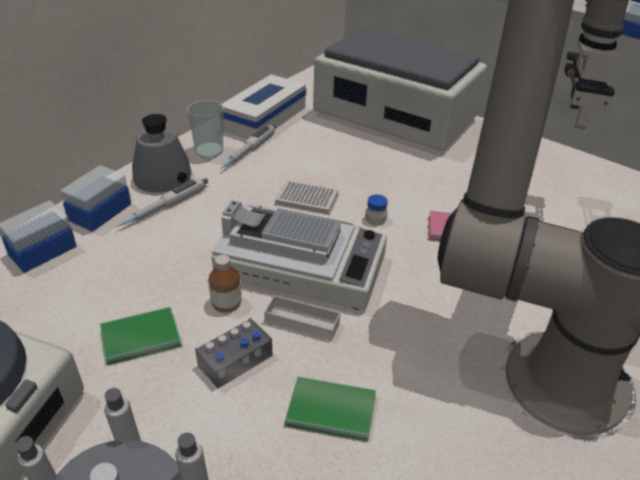

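Top view: the wanted plate is on the shaker at (320,245). The look-alikes are the spare plate on the bench (403,195), green (181,197) and (207,350), and pink (448,337). I choose the white plate on the shaker and check it in a close crop.

```bash
cat > h.py <<'E'
import numpy as np, cv2
from scipy.spatial.transform import Rotation as R
def K(p): return np.array([[p["fx"],0,p["cx"]],[0,p["fy"],p["cy"]],[0,0,1]])
def cast(p,uv,z):
    n=cv2.undistortPoints(np.array(uv,float).reshape(-1,1,2),K(p),p["D"]).reshape(-1,2)
    d=R.from_quat(p["attitude"]).apply(np.c_[n,np.ones(len(n))])
    return p["eye"]+d*((z-p["eye"][2])/d[:,2])[:,None]
def proj(p,X):
    X=np.atleast_2d(X).astype(float); c=R.from_quat(p["attitude"]).inv().apply(X-p["eye"])
    return cv2.projectPoints(c,np.zeros(3),np.zeros(3),K(p),p["D"])[0].reshape(-1,2)
E
python3 - <<'E'
import cv2
im=cv2.imread("pics/top0.png")[165:325,255:395]
im=cv2.convertScaleAbs(im,alpha=1.6)
im=cv2.resize(im,None,fx=3.7,fy=3.7,interpolation=cv2.INTER_CUBIC)
cv2.imwrite("pics/c1.png",im)
E
```

```text
(no output)
```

View pics/c1.png

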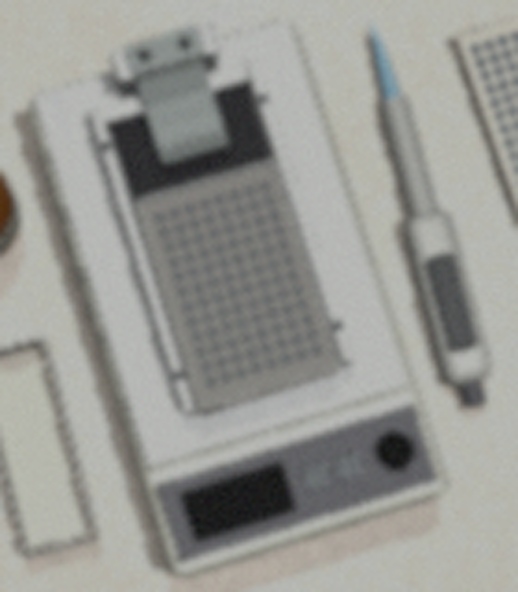

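Crop: white lidded plate, corners at crop (135,200), (275,158), (193,412), (350,365). The leaf lip runs (163,160)–(228,145), with its post at the top. That is the plate described. Estimating poses now.

```bash
python3 - <<'E'
from bench import arm
from h import *
p=arm.camera_params("top")
f=lambda a:np.array(a)/3.7+[255,165]
pl=cast(p,f([(135,200),(275,158),(350,365),(193,412)]),.101)
print("plate",pl.round(4),pl.mean(0)); 
print([np.linalg.norm(pl[i]-pl[(i+1)%4]).round(4) for i in range(4)])
h=cast(p,f([(38,103),(292,22),(443,485),(175,570)]),.058)
print("house",h.round(4),h.mean(0),[np.linalg.norm(h[i]-h[(i+1)%4]).round(4) for i in range(4)])
lip=cast(p,f([(163,160),(228,145)]),.099);print("lip",lip,lip.mean(0))
po=cast(p,f([(143,53),(183,42)]),.116);print("screws",po,po.mean(0))
fr=cast(p,f([(110,122),(250,85)]),.084);print("platen front",fr,fr.mean(0))
for n,q in(("pl",pl),("h",h)):
  for a,b in((3,0),(2,1)):
    d=q[b]-q[a];print(n,np.degrees(np.arctan2(d[1],d[0])))
  for a,b in((1,0),(2,3)):
    d=q[b]-q[a];print(n,'lat',np.degrees(np.arctan2(d[1],d[0]))-90)
s=arm.read_state();print(R.from_quat(s["eef_rot"]).as_matrix().round(3))
w=arm.camera_params("wrist");print(w, R.from_quat(w["attitude"]).as_matrix().round(3))
E
```

```text
plate [[ 0.573   0.0971  0.101 ]
 [ 0.5997  0.0174  0.101 ]
 [ 0.4809 -0.0274  0.101 ]
 [ 0.4521  0.061   0.101 ]] [0.52642602 0.03700711 0.101     ]
[np.float64(0.0841), np.float64(0.1269), np.float64(0.0929), np.float64(0.1262)]
house [[ 0.6391  0.1581  0.058 ]
 [ 0.6933  0.007   0.058 ]
 [ 0.4165 -0.0861  0.058 ]
 [ 0.364   0.0692  0.058 ]] [0.5282401  0.03705705 0.058     ] [np.float64(0.1605), np.float64(0.2921), np.float64(0.164), np.float64(0.289)]
lip [[0.59724363 0.08174159 0.099     ]
 [0.60705986 0.04454376 0.099     ]] [0.60215174 0.06314267 0.099     ]
screws [[0.6557755  0.09455082 0.116     ]
 [0.66289479 0.07186171 0.116     ]] [0.65933514 0.08320626 0.116     ]
platen front [[0.62238693 0.11357102 0.084     ]
 [0.64682948 0.03221659 0.084     ]] [0.6346082  0.07289381 0.084     ]
pl 16.640050497935672
pl 20.650625535243904
pl lat 18.500933057068266
pl lat 18.03020896017152
h 17.91050733747557
h 18.603736122038672
h lat 19.76177968713506
h lat 18.677692737801294
[[-0.     0.374 -0.928]
 [ 0.001 -0.928 -0.374]
 [-1.    -0.001 -0.   ]]
{'fx': 412.5873243822641, 'fy': 412.5873243822641, 'cx': 317.8122903895966, 'cy': 239.86262262039577, 'D': array([0.03274803, 0.        , 0.        , 0.        , 0.        ]), 'eye': array([ 0.26909132, -0.45675328,  0.38447313]), 'attitude': array([ 0.8199614 , -0.55349725, -0.08248245,  0.12041901])} [[ 0.374 -0.888 -0.269]
 [-0.928 -0.358 -0.106]
 [-0.002  0.289 -0.957]]
```

Call:
send_rows:
  targets:
    - {"ty":-3,"tz":-4,"rx":0.5,"grip":0.4}
    - {"ty":-7,"tz":-9,"rx":1,"grip":0.4}
    - {"ty":-11,"tz":-14.5,"rx":1.5,"grip":0.4}
    - {"ty":-15,"tz":-20,"rx":2,"grip":0.4}
    - {"ty":-19,"tz":-25.5,"rx":2.5,"grip":0.4}
    - {"ty":-23,"tz":-31,"rx":3,"grip":0.4}
    - {"ty":-27,"tz":-36.5,"rx":3.4,"grip":0.4}
    - {"ty":-31,"tz":-42,"rx":3.6,"grip":0.4}
    - {"ty":-34.5,"tz":-46.5,"rx":3.6,"grip":0.4}
    - {"ty":-36.3,"tz":-49.3,"rx":3.6,"grip":0.4}

```text
schema error: expected keys tx, ty, tz, rx, ry, rz, grip
```

```bash
python3 - <<'E'
from bench import arm
from h import *
import pickle
arm.snapshot("wrist")
w=arm.camera_params("wrist");s=arm.read_state();im=arm.snapshot("wrist")
pickle.dump((w,s),open("w1.pkl","wb"))
cv2.imwrite("pics/w1.png",cv2.convertScaleAbs(im,alpha=1.5))
print(s["time_s"],s["tool_pos"],R.from_quat(s["eef_rot"]).as_matrix().round(4),s["wrist_force"],s["gripper_width"])
E
```

```text
0.15 [ 0.19606212 -0.4867102   0.22623185] [[-2.000e-04  3.735e-01 -9.276e-01]
 [ 1.100e-03 -9.276e-01 -3.735e-01]
 [-1.000e+00 -1.100e-03 -2.000e-04]] [ 0.48462308  0.55998188 -0.79825251] 0.091888151562517
```

View pics/w1.png

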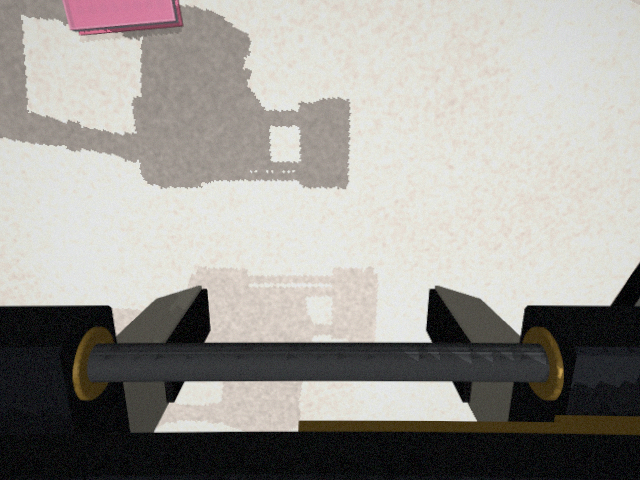

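The view shows only bench and the pink plate's edge at (120,10), because the move was refused (every key has to be given). Resending with all keys and stopping 5 cm short for a good view.

Call:
send_rows:
  targets:
    - {"tx":0,"ty":-3,"tz":-4,"rx":0.5,"ry":0,"rz":0,"grip":0.4}
    - {"tx":0,"ty":-7,"tz":-9,"rx":1,"ry":0,"rz":0,"grip":0.4}
    - {"tx":0,"ty":-11,"tz":-14,"rx":1.5,"ry":0,"rz":0,"grip":0.4}
    - {"tx":0,"ty":-15,"tz":-18.5,"rx":2,"ry":0,"rz":0,"grip":0.4}
    - {"tx":0,"ty":-19,"tz":-23,"rx":2.5,"ry":0,"rz":0,"grip":0.4}
    - {"tx":0,"ty":-23,"tz":-28,"rx":3,"ry":0,"rz":0,"grip":0.4}
    - {"tx":0,"ty":-27,"tz":-33,"rx":3.4,"ry":0,"rz":0,"grip":0.4}
    - {"tx":0,"ty":-31,"tz":-38,"rx":3.6,"ry":0,"rz":0,"grip":0.4}
    - {"tx":0,"ty":-34.5,"tz":-42,"rx":3.6,"ry":0,"rz":0,"grip":0.4}
    - {"tx":0,"ty":-36.3,"tz":-45,"rx":3.6,"ry":0,"rz":0,"grip":0.4}

```text
time_s: 1.45
tool_pos: [0.4785, 0.0204, 0.2266]
eef_rot: [-0.698, -0.114, 0.698, -0.113]
wrist_force: [-0.2, -1.2, 0.5]
gripper_width: 0.0367
```

```bash
python3 - <<'E'
from bench import arm
from h import *
import pickle
for i in range(4): arm.snapshot("wrist")
w=arm.camera_params("wrist");s=arm.read_state();im=arm.snapshot("wrist")
pickle.dump((w,s),open("w2.pkl","wb"))
cv2.imwrite("pics/w2.png",cv2.convertScaleAbs(im,alpha=1.2))
print(s["time_s"],s["tool_pos"],R.from_quat(s["eef_rot"]).as_matrix().round(4),s["wrist_force"],s["gripper_width"])
E
```

```text
1.65 [0.47768499 0.01807276 0.22630437] [[-1.100e-03  3.160e-01 -9.488e-01]
 [-3.000e-04 -9.488e-01 -3.160e-01]
 [-1.000e+00 -1.000e-04  1.100e-03]] [-0.74473912  0.3364916   0.04957614] 0.03649097432949824
```

View pics/w2.png

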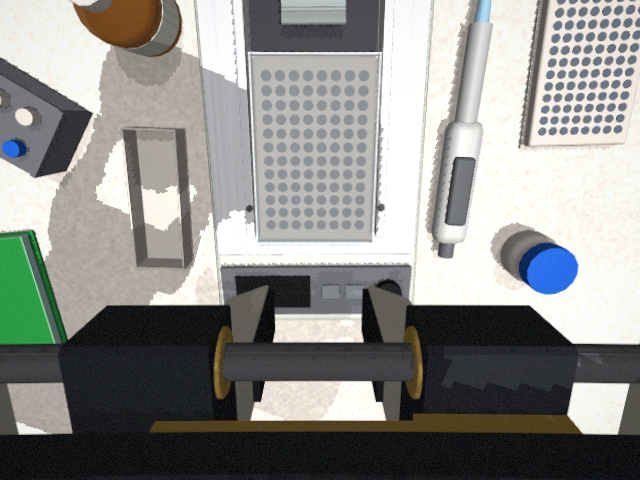

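Wrist view: plate lid corners at (250,54), (380,52), (259,241) and (372,241); lip edge at row 24, columns 281–346. The spare plate (590,70), pipette (465,150) and jar (548,268) are clear of the gripper path.

```bash
python3 - <<'E'
from h import *
import pickle
w,s=pickle.load(open("w2.pkl","rb"))
pl=cast(w,[(250,54),(380,52),(372,241),(259,241)],.101)
print("plate",pl.round(4),pl.mean(0),[np.linalg.norm(pl[i]-pl[(i+1)%4]).round(4) for i in range(4)])
for a,b in((3,0),(2,1)):
    d=pl[b]-pl[a];print(np.degrees(np.arctan2(d[1],d[0])))
for a,b in((1,0),(2,3)):
    d=pl[b]-pl[a];print('lat',np.degrees(np.arctan2(d[1],d[0]))-90)
lip=cast(w,[(281,24),(346,24)],.099);l=lip.mean(0);print("lip",lip,l,np.linalg.norm(lip[0]-lip[1]))
u=np.array([np.cos(np.radians(18.4)),np.sin(np.radians(18.4)),0]);v=np.array([-u[1],u[0],0])
o=l-58e-3*u; o[2]=0;c=pl.mean(0);print("origin",o,"plate S",(c-o)@u,(c-o)@v)
T=R.from_quat(s["eef_rot"]).as_matrix()
t=c-.008*u-s["tool_pos"];print("tool move cm to press pt (z=lid)",T.T@t*100)
E
```

```text
plate [[ 0.5731  0.0957  0.101 ]
 [ 0.6     0.0187  0.101 ]
 [ 0.4824 -0.0205  0.101 ]
 [ 0.4567  0.0565  0.101 ]] [0.52806841 0.03760144 0.101     ] [np.float64(0.0816), np.float64(0.1239), np.float64(0.0812), np.float64(0.1228)]
18.58482710624448
18.40246511776347
lat 19.23749069504869
lat 18.443565317393933
lip [[0.59566978 0.08234524 0.099     ]
 [0.60840656 0.04415223 0.099     ]] [0.60203817 0.06324873 0.099     ] 0.040260799864105065
origin [0.54700336 0.04494109 0.        ] plate S -0.020283676460380626 -0.0009876169934196026
tool move cm to press pt (z=lid) [12.52525543 -0.26004365 -4.61142991]
```

Call:
send_rows:
  targets:
    - {"tx":1,"ty":-0.1,"tz":-1.5,"rx":0,"ry":0,"rz":0,"grip":0.4}
    - {"tx":3,"ty":-0.2,"tz":-3,"rx":0,"ry":0,"rz":0,"grip":0.4}
    - {"tx":5,"ty":-0.3,"tz":-4.2,"rx":0,"ry":0,"rz":0,"grip":0.4}
    - {"tx":7.5,"ty":-0.3,"tz":-4.6,"rx":0,"ry":0,"rz":0,"grip":0.4}
    - {"tx":9.5,"ty":-0.3,"tz":-4.6,"rx":0,"ry":0,"rz":0,"grip":0.4}
    - {"tx":11,"ty":-0.3,"tz":-4.6,"rx":0,"ry":0,"rz":0,"grip":0.4}
    - {"tx":11.8,"ty":-0.3,"tz":-4.6,"rx":0,"ry":0,"rz":0,"grip":0.4}
    - {"tx":12.1,"ty":-0.3,"tz":-4.6,"rx":0,"ry":0,"rz":0,"grip":0.4}
    - {"tx":12.1,"ty":-0.3,"tz":-4.6,"rx":0,"ry":0,"rz":0,"grip":0.4}
    - {"tx":12.1,"ty":-0.3,"tz":-4.6,"rx":0,"ry":0,"rz":0,"grip":0.4}

```text
time_s: 2.95
tool_pos: [0.5211, 0.0351, 0.1063]
eef_rot: [0.699, 0.113, -0.698, 0.113]
wrist_force: [0.6, -0.2, 0.9]
gripper_width: 0.0366
```

```bash
python3 - <<'E'
from bench import arm
from h import *
s=arm.read_state()
print(s["time_s"],s["tool_pos"],R.from_quat(s["eef_rot"]).as_matrix().round(4),s["wrist_force"],s["gripper_width"])
E
```

```text
2.95 [0.52108919 0.03511817 0.10631306] [[ 1.300e-03  3.146e-01 -9.492e-01]
 [-2.000e-04 -9.492e-01 -3.146e-01]
 [-1.000e+00  6.000e-04 -1.200e-03]] [ 0.63985103 -0.15724892  0.85013919] 0.03658161355055264
```

Call:
send_rows:
  targets:
    - {"tx":0.2,"ty":0,"tz":0,"rx":0,"ry":0,"rz":0,"grip":0.4}
    - {"tx":0.4,"ty":0,"tz":0,"rx":0,"ry":0,"rz":0,"grip":0.4}
    - {"tx":0.6,"ty":0,"tz":0,"rx":0,"ry":0,"rz":0,"grip":0.4}
    - {"tx":0.8,"ty":0,"tz":0,"rx":0,"ry":0,"rz":0,"grip":0.4}
    - {"tx":0.9,"ty":0,"tz":0,"rx":0,"ry":0,"rz":0,"grip":0.4}
    - {"tx":1.0,"ty":0,"tz":0,"rx":0,"ry":0,"rz":0,"grip":0.4}
    - {"tx":1.1,"ty":0,"tz":0,"rx":0,"ry":0,"rz":0,"grip":0.4}
    - {"tx":1.1,"ty":0,"tz":0,"rx":0,"ry":0,"rz":0,"grip":0.4}
    - {"tx":1.1,"ty":0,"tz":0,"rx":0,"ry":0,"rz":0,"grip":0.4}
    - {"tx":1.1,"ty":0,"tz":0,"rx":0,"ry":0,"rz":0,"grip":0.4}

```text
time_s: 4.2
tool_pos: [0.5212, 0.0351, 0.0956]
eef_rot: [0.699, 0.112, -0.697, 0.113]
wrist_force: [-0.8, -0.6, 8.9]
gripper_width: 0.0366
```

Call:
send_rows:
  targets:
    - {"tx":0.05,"ty":0,"tz":0,"rx":0,"ry":0,"rz":0,"grip":0.4}
    - {"tx":0.1,"ty":0,"tz":0,"rx":0,"ry":0,"rz":0,"grip":0.4}
    - {"tx":0.15,"ty":0,"tz":0,"rx":0,"ry":0,"rz":0,"grip":0.4}
    - {"tx":0.2,"ty":0,"tz":0,"rx":0,"ry":0,"rz":0,"grip":0.4}
    - {"tx":0.2,"ty":0,"tz":0,"rx":0,"ry":0,"rz":0,"grip":0.4}
    - {"tx":0.2,"ty":0,"tz":0,"rx":0,"ry":0,"rz":0,"grip":0.4}
    - {"tx":0.2,"ty":0,"tz":0,"rx":0,"ry":0,"rz":0,"grip":0.4}
    - {"tx":0.2,"ty":0,"tz":0,"rx":0,"ry":0,"rz":0,"grip":0.4}
    - {"tx":0.2,"ty":0,"tz":0,"rx":0,"ry":0,"rz":0,"grip":0.4}
    - {"tx":0.2,"ty":0,"tz":0,"rx":0,"ry":0,"rz":0,"grip":0.4}

```text
time_s: 5.45
tool_pos: [0.5217, 0.0351, 0.0942]
eef_rot: [0.699, 0.112, -0.697, 0.113]
wrist_force: [-2.3, -0.0, 11.5]
gripper_width: 0.0367
```

Call:
send_rows:
  targets:
    - {"tx":0.03,"ty":0,"tz":0,"rx":0,"ry":0,"rz":0,"grip":0.4}
    - {"tx":0.06,"ty":0,"tz":0,"rx":0,"ry":0,"rz":0,"grip":0.4}
    - {"tx":0.08,"ty":0,"tz":0,"rx":0,"ry":0,"rz":0,"grip":0.4}
    - {"tx":0.08,"ty":0,"tz":0,"rx":0,"ry":0,"rz":0,"grip":0.4}
    - {"tx":0.08,"ty":0,"tz":0,"rx":0,"ry":0,"rz":0,"grip":0.4}
    - {"tx":0.08,"ty":0,"tz":0,"rx":0,"ry":0,"rz":0,"grip":0.4}
    - {"tx":0.08,"ty":0,"tz":0,"rx":0,"ry":0,"rz":0,"grip":0.4}
    - {"tx":0.08,"ty":0,"tz":0,"rx":0,"ry":0,"rz":0,"grip":0.4}
    - {"tx":0.08,"ty":0,"tz":0,"rx":0,"ry":0,"rz":0,"grip":0.4}
    - {"tx":0.08,"ty":0,"tz":0,"rx":0,"ry":0,"rz":0,"grip":0.4}

```text
time_s: 6.7
tool_pos: [0.5222, 0.035, 0.0942]
eef_rot: [0.7, 0.112, -0.697, 0.113]
wrist_force: [-2.4, -0.5, 16.5]
gripper_width: 0.0369
```

```bash
python3 - <<'E'
from bench import arm
from h import *
for i in range(4):
    s=arm.read_state(); print(s["time_s"],s["tool_pos"],s["wrist_force"]); arm.snapshot("wrist")
T=R.from_quat(s["eef_rot"]).as_matrix();print(T.round(4))
u=np.array([np.cos(np.radians(18.5)),np.sin(np.radians(18.5)),0]);print(T.T@u*5)
E
```

```text
6.7 [0.52220389 0.03500529 0.0941586 ] [-2.43308089 -0.52869123 16.49157829]
6.75 [0.52219197 0.03499436 0.09413336] [-1.60981147  0.60499733 16.9132198 ]
6.8 [0.52219504 0.0350283  0.09415555] [-2.55674387  0.37958559 17.2826349 ]
6.85 [0.52218608 0.03501836 0.09414998] [-1.76277133 -0.07527371 17.04522739]
[[ 4.500e-03  3.145e-01 -9.492e-01]
 [-4.000e-04 -9.492e-01 -3.145e-01]
 [-1.000e+00  1.800e-03 -4.200e-03]]
[ 0.0207276  -0.01456389 -4.99993583]
```

Fully down (z holds at 0.0942) with 17 N. Sliding now, in halves.

Call:
send_rows:
  targets:
    - {"tx":0,"ty":0,"tz":-0.2,"rx":0,"ry":0,"rz":0,"grip":0.4}
    - {"tx":0,"ty":0,"tz":-0.5,"rx":0,"ry":0,"rz":0,"grip":0.4}
    - {"tx":0,"ty":0,"tz":-0.8,"rx":0,"ry":0,"rz":0,"grip":0.4}
    - {"tx":0,"ty":0,"tz":-1.1,"rx":0,"ry":0,"rz":0,"grip":0.4}
    - {"tx":0,"ty":0,"tz":-1.4,"rx":0,"ry":0,"rz":0,"grip":0.4}
    - {"tx":0,"ty":0,"tz":-1.6,"rx":0,"ry":0,"rz":0,"grip":0.4}
    - {"tx":0,"ty":0,"tz":-1.8,"rx":0,"ry":0,"rz":0,"grip":0.4}
    - {"tx":0,"ty":0,"tz":-2.0,"rx":0,"ry":0,"rz":0,"grip":0.4}
    - {"tx":0,"ty":0,"tz":-2.0,"rx":0,"ry":0,"rz":0,"grip":0.4}
    - {"tx":0,"ty":0,"tz":-2.0,"rx":0,"ry":0,"rz":0,"grip":0.4}

```text
time_s: 8.15
tool_pos: [0.5415, 0.0412, 0.0942]
eef_rot: [0.7, 0.112, -0.696, 0.113]
wrist_force: [-2.3, -0.0, 15.7]
gripper_width: 0.0369
```

```bash
python3 - <<'E'
from bench import arm
from h import *
import pickle
w=arm.camera_params("wrist");s=arm.read_state();im=arm.snapshot("wrist")
pickle.dump((w,s),open("w3.pkl","wb"))
cv2.imwrite("pics/w3.png",cv2.convertScaleAbs(im,alpha=1.2))
print(s["time_s"],s["tool_pos"],R.from_quat(s["eef_rot"]).as_matrix().round(4),s["wrist_force"])
E
```

```text
8.15 [0.54146108 0.04122969 0.0941809 ] [[ 5.100e-03  3.145e-01 -9.492e-01]
 [-5.000e-04 -9.492e-01 -3.145e-01]
 [-1.000e+00  2.100e-03 -4.700e-03]] [-2.29237788 -0.03365837 15.65575946]
```

View pics/w3.png

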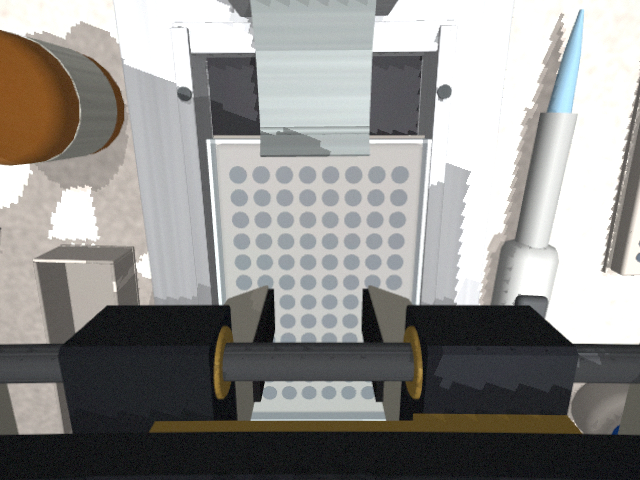

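The plate (leading edge at row 138) is under the lip (row 155), straight and centred between the guides. Force is about 16 N, so I continue to the stop with slightly more press.

Call:
send_rows:
  targets:
    - {"tx":0.04,"ty":0,"tz":-0.2,"rx":0,"ry":0,"rz":0,"grip":0.4}
    - {"tx":0.05,"ty":0,"tz":-0.5,"rx":0,"ry":0,"rz":0,"grip":0.4}
    - {"tx":0.05,"ty":0,"tz":-0.8,"rx":0,"ry":0,"rz":0,"grip":0.4}
    - {"tx":0.05,"ty":0,"tz":-1.1,"rx":0,"ry":0,"rz":0,"grip":0.4}
    - {"tx":0.05,"ty":0,"tz":-1.4,"rx":0,"ry":0,"rz":0,"grip":0.4}
    - {"tx":0.06,"ty":0,"tz":-1.7,"rx":0,"ry":0,"rz":0,"grip":0.4}
    - {"tx":0.06,"ty":0,"tz":-2.0,"rx":0,"ry":0,"rz":0,"grip":0.4}
    - {"tx":0.06,"ty":0,"tz":-2.3,"rx":0,"ry":0,"rz":0,"grip":0.4}
    - {"tx":0.06,"ty":0,"tz":-2.6,"rx":0,"ry":0,"rz":0,"grip":0.4}
    - {"tx":0.06,"ty":0,"tz":-2.7,"rx":0,"ry":0,"rz":0,"grip":0.4}

```text
time_s: 9.45
tool_pos: [0.5666, 0.0495, 0.0941]
eef_rot: [0.699, 0.112, -0.697, 0.113]
wrist_force: [-4.9, -1.2, 19.6]
gripper_width: 0.0366
```

Call:
send_rows:
  targets:
    - {"tx":-0.01,"ty":0,"tz":-0.1,"rx":0,"ry":0,"rz":0,"grip":0.4}
    - {"tx":-0.02,"ty":0,"tz":-0.15,"rx":0,"ry":0,"rz":0,"grip":0.4}
    - {"tx":-0.02,"ty":0,"tz":-0.2,"rx":0,"ry":0,"rz":0,"grip":0.4}
    - {"tx":-0.02,"ty":0,"tz":-0.25,"rx":0,"ry":0,"rz":0,"grip":0.4}
    - {"tx":-0.02,"ty":0,"tz":-0.3,"rx":0,"ry":0,"rz":0,"grip":0.4}
    - {"tx":-0.02,"ty":0,"tz":-0.35,"rx":0,"ry":0,"rz":0,"grip":0.4}
    - {"tx":-0.02,"ty":0,"tz":-0.4,"rx":0,"ry":0,"rz":0,"grip":0.4}
    - {"tx":-0.02,"ty":0,"tz":-0.45,"rx":0,"ry":0,"rz":0,"grip":0.4}
    - {"tx":-0.02,"ty":0,"tz":-0.5,"rx":0,"ry":0,"rz":0,"grip":0.4}
    - {"tx":-0.02,"ty":0,"tz":-0.5,"rx":0,"ry":0,"rz":0,"grip":0.4}

```text
time_s: 10.7
tool_pos: [0.5695, 0.0505, 0.0941]
eef_rot: [-0.698, -0.112, 0.698, -0.113]
wrist_force: [-10.4, -4.2, 23.3]
gripper_width: 0.0363
```

```bash
python3 - <<'E'
from bench import arm
from h import *
import pickle
w=arm.camera_params("wrist");s=arm.read_state();im=arm.snapshot("wrist")
pickle.dump((w,s),open("w4.pkl","wb"))
cv2.imwrite("pics/w4.png",cv2.convertScaleAbs(im,alpha=1.2))
print(s["time_s"],s["tool_pos"],R.from_quat(s["eef_rot"]).as_matrix().round(4),s["wrist_force"])
E
```

```text
10.7 [0.5694555  0.05053935 0.09405415] [[-1.000e-04  3.150e-01 -9.491e-01]
 [-1.800e-03 -9.491e-01 -3.150e-01]
 [-1.000e+00  1.700e-03  7.000e-04]] [-10.40869014  -4.17677984  23.2984023 ]
```

View pics/w4.png

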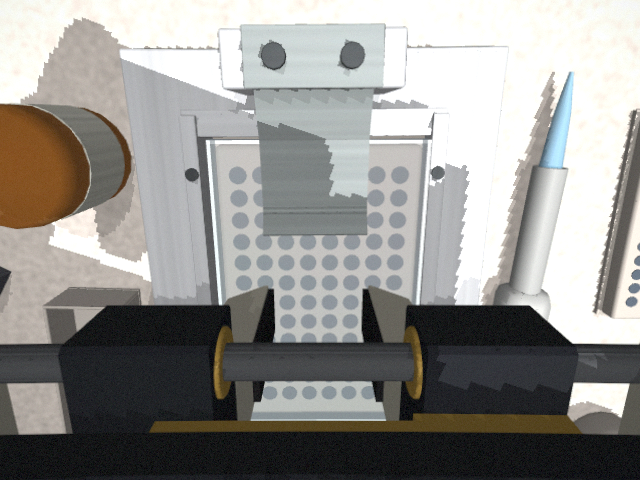

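Horizontal force is 11 N, advance has stalled, and the wells have not shifted under the fingers; the leading edge lies at the stop (row 138). I ease the forward push a little, then lift straight up.

Call:
send_rows:
  targets:
    - {"tx":0,"ty":0,"tz":0.05,"rx":0,"ry":0,"rz":0,"grip":0.4}
    - {"tx":0,"ty":0,"tz":0.1,"rx":0,"ry":0,"rz":0,"grip":0.4}
    - {"tx":-0.1,"ty":0,"tz":0.1,"rx":0,"ry":0,"rz":0,"grip":0.4}
    - {"tx":-0.3,"ty":0,"tz":0.1,"rx":0,"ry":0,"rz":0,"grip":0.4}
    - {"tx":-0.5,"ty":0,"tz":0.1,"rx":0,"ry":0,"rz":0,"grip":0.4}
    - {"tx":-0.8,"ty":0,"tz":0.1,"rx":0,"ry":0,"rz":0,"grip":0.4}
    - {"tx":-1.5,"ty":0,"tz":0.1,"rx":0,"ry":0,"rz":0,"grip":0.4}
    - {"tx":-3,"ty":0,"tz":1,"rx":0,"ry":0,"rz":0,"grip":0.4}
    - {"tx":-6,"ty":0,"tz":3,"rx":0,"ry":0,"rz":0,"grip":0.4}
    - {"tx":-9,"ty":0,"tz":6,"rx":0,"ry":0,"rz":0,"grip":0.4}

```text
time_s: 12.0
tool_pos: [0.5124, 0.0324, 0.183]
eef_rot: [0.698, 0.113, -0.698, 0.113]
wrist_force: [0.3, -0.4, 0.3]
gripper_width: 0.0368
```

```bash
python3 - <<'E'
from bench import arm
from h import *
import pickle
for i in range(4): arm.snapshot("wrist")
w=arm.camera_params("wrist");s=arm.read_state();im=arm.snapshot("wrist")
pickle.dump((w,s),open("w5.pkl","wb"))
cv2.imwrite("pics/w5.png",cv2.convertScaleAbs(im,alpha=1.2))
print(s["time_s"],s["tool_pos"],s["wrist_force"])
E
```

```text
12.2 [0.51326558 0.03248081 0.18262939] [ 0.25330389 -1.25427478  0.00837215]
```

View pics/w5.png

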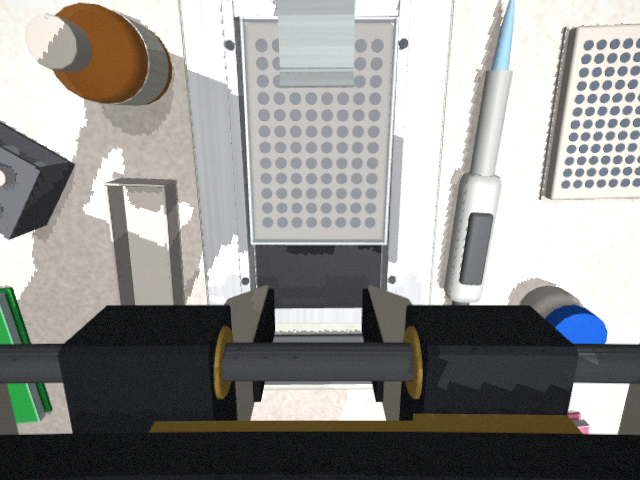

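The plate stayed under the leaf after release: lid corners at (243,17), (396,17), (386,243) and (251,243), lip at row 86. One numeric check follows.

```bash
python3 - <<'E'
from h import *
import pickle
w,s=pickle.load(open("w5.pkl","rb"))
pl=cast(w,[(243,17),(396,17),(386,243),(251,243)],.096)
u=np.array([np.cos(np.radians(18.5)),np.sin(np.radians(18.5)),0]);v=np.array([-u[1],u[0],0])
o=np.array([.5470,.0449,0]);c=pl.mean(0);print("plate S",(c-o)@u,(c-o)@v,[np.linalg.norm(pl[i]-pl[(i+1)%4]).round(4) for i in range(4)])
for a,b in((3,0),(2,1)):
    d=pl[b]-pl[a];print(np.degrees(np.arctan2(d[1],d[0])))
pt=cast(w,[(317,86)],.101)[0];print("lip S",(pt-o)@u,(pt-o)@v)
E
```

```text
plate S 0.02974445439911984 -0.0011800468016539424 [np.float64(0.081), np.float64(0.1251), np.float64(0.0838), np.float64(0.1251)]
17.441583455627406
18.76529138981494
lip S 0.0581426276139339 -0.00016588557421966908
```

Plate at S x = 29.7 mm, y = -1.2 mm, so it is home. Handing in.

```bash
python3 -c "
from bench import arm
print(arm.sign_off())"
```

```text
the job is handed in; nothing more can be done
None
```

The plate is home against the end stop under the leaf spring, and I handed the job in at about 12 s of the 32 s allowed.

I pressed the lid with the half-open fingertips until the heater plate was fully down. The tool height then held at 0.0942 m with about 17 N before the leading end reached the leaf. I then slid the plate about 50 mm along the guides until the stop took the push (about 11 N horizontal, 23 N downward). That is a little over the advised 13 to 20 N, but well under the limits. After that I eased off and lifted straight up.

**Position after release:** the wrist camera puts plate_top at S x = 29.7 mm (home is 30) and y = -1.2 mm. The lip is over the lid at S x = 58.1 mm. The bench items in view after release look undisturbed, and I touched none of them.

**Not checked directly:** I have no reading of the platen or leaf joint values. I infer them from the plate staying in place under the leaf with nothing touching it.

**Checks that disagreed:**
- The two long edges of the plate gave slightly different yaws, 17.4° and 18.8°. That is pixel-picking noise at this scale.
- The first move call was refused for missing keys and moved nothing.

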